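# Put three swapped tailpieces back with their bridges

### The arm

A 7-joint arm with a two-finger parallel gripper is mounted at the origin on the work surface. World frame = base frame: x ahead of the robot, y to its left, z up, the work surface at z = 0. Lengths are in m, angles in rad, forces in N, time in s.
With the tool pointing down it reaches from about 0.425 to 0.875 m from the base axis. Payload 8.4 kg.
Tool frame: the origin (TCP) lies at the centre of the arm's flange, where the gripper is bolted on; the fingertips stand 173 mm ahead of it and the grasp point (between the pads) lies ctrl.hold_point_z ahead of it (ctrl.hold_point_z is the distance from the TCP to the grasp point, in m); z points along the fingers, y is the line along which they close (so a half turn about z gives the same grasp; the last joint's range is limited). The gripper opens to 85 mm and grips with 20 to 120 N. Pads are 22 mm wide; open, the fingers measure 114 mm over their backs; the gripper's body (76 mm by 85 mm) begins 54 mm behind the grasp point. The pads swing forward as they close: fully open they stand 13 mm farther back than shut.
Start: joints at [1.026, 0.333, 0.04, 1.465, -0.013, 1.343, -0.059], TCP at [0.28, -0.586, 0.405] pointing down, gripper open.
Joint ranges: [-2.58, 2.58], [-0.38, 2.09], [-1.3, 1.39], [0.25, 2.4], [-1.5, 4.64], [0.08, 2.09], [-2.65, 2.65]. Speed limits (rad/s): [2.22, 2.22, 2.79, 2.79, 3.14, 3.14, 3.14].

### API

Orientations are given as a rotation vector (axis times angle).
In Python, from plant import get_obs, get_image, camera_model, ctrl, nets gives the robot as it stands.
- The arm moves only by the tool jog_arm, never from a script. Its argument "targets" is a list of rows, each a list of 7 numbers: the gripper command: -1 is fully open, 1 is shut, values between are in proportion, then the shift along the tool's x, y, z normalised to -1 to 1, where 1 is 0.15 m, then the turn, a rotation vector about the tool's x, y, z normalised to -1 to 1, where 1 is 180 degrees. A call has 1 to 5 rows; each row is the pose to reach, as a shift and turn from the pose commanded when the call began, along the tool's axes at that moment, turning the shorter way round; what a row does not reach only later rows make up. A row lasts 1/10 s, in which the tool goes at most 50 mm and 8.59 degrees, less where a joint would pass 70% of its speed; a pose out of reach is approached as far as the arm can. A call with a number of a shift or a turn outside -1 to 1 is refused whole. A call with a gripper value outside its range is refused whole. The fingers move at their own pace and stop on an object; "grip_force" is the grip in N (left out, the last holds). Time passes only in rows, so rows that repeat a pose let the fingers close. It gives the time, the measured TCP pose, the force, the opening and the grip force at its end, in the units of the state.
- get_obs(): the state, without advancing time (a new reading comes with each control period).
- get_image(name): name is "side" or "top" or "wrist"; returns (picture, depth): 400x640x3 uint8, red, green, blue; 400x640 float32, m along the optical axis (not along the pixel's ray), 0 where there is no reading.
- camera_model(name): a dict with "camera_matrix" (3x3 intrinsics, pixels), "view" (4x4, takes a point from world to camera coordinates); the wrist camera has in their place "mount" (4x4, takes a point from camera to tool coordinates, whose origin is the TCP and whose axes are the flange's). Camera axes: x right, y down, z forward; pixel columns grow to the right and rows downward; lengths in m; the calibration is good to about 2 mm. The wrist camera is an equidistant fisheye: a pixel r from the principal point sees the ray r / f radians off the axis. A picture is of the moment at which its call begins: read the wrist's pose just before it. camera_model takes no time and is no camera call.
- ctrl.job_done(): hands the job in; it is judged then, once.
Trained networks look in the newest picture that a camera, given by its name, has taken for a name from the list of things; names that differ only in an ending like _2 or _b are one class to them, and where a whole thing is asked for, a point or a joint stands for the part that bears it (a point fixed in the world has none). Each returns a list of dicts, best first, with "conf" (0 to 1); they miss things now and then, are a little off and sometimes report something else, mostly with a low value. They report only what shows in the picture. A call takes as long as a camera call. They do not tell look-alikes from the thing itself.
- nets.look_for(camera, name): "point" ([x, y, z] in m, in world coordinates, good to about 4 mm: the middle of the surface that is visible of it).
The state is a dict: "t": time; "joint_pos": joint angles; "joint_vel": joint speeds; "joint_efforts": joint torques, N m; "ee_pos": TCP position; "tcp_rot": TCP orientation; "wrist_force": force on the tool from outside, world axes, zero at the start; "ft_torque": the same for the moment, N m; "opening": finger opening in m; "grip_force": force on a finger pad.
Only numpy, scipy, OpenCV 4.12 (cv2) and the standard library are available. Lean on these libraries where they do the work, as an engineer would, in place of code of your own. Each camera call takes 0.05 s, during which the arm holds its last target. There are 200 camera calls.

### The job

The three tailpieces have been laid in the wrong fittings trays: put each one in the long bay of the tray that holds the bridge of its own size (smallest with smallest, largest with largest), lying flat and lengthwise on the bay's floor, right way up and wholly inside it. Park one on the bare cork mat on the way to free a tray for the next. They are polished: lay them down rather than drop them, do not let them knock together, and leave the gouge, the jar and the little plane where they are.

Things in the scene. Friction and masses are not known exactly. Their poses are not given: they have to be found in the camera images.
- tailpiece_small: Small ebony tailpiece (violin): loose near-black tapered bar, round top, flat below, pale strip and 4 string holes near its wide end. 110 mm long; 40 mm wide at the wide end, 31 at mid length, 23 at the narrow end; 16 mm high, at the narrow end 12, sides upright to half height; 25 g. Starts flat near the middle of a wrong tray's long bay. Origin: mid length, underside; x to the wide end, z up.
- tailpiece_middle: Middle ebony tailpiece (eighth-size cello): loose near-black tapered bar, round top, flat below, pale strip and 4 string holes near its wide end. 150 mm long; 48 mm wide at the wide end, 38 at mid length, 28 at the narrow end; 19 mm high, at the narrow end 14, sides upright to half height; 55 g. Starts flat near the middle of a wrong tray's long bay. Origin: mid length, underside; x to the wide end, z up.
- tailpiece_large: Large ebony tailpiece (half-size cello): loose near-black tapered bar, round top, flat below, pale strip and 4 string holes near its wide end. 195 mm long; 58 mm wide at the wide end, 46 at mid length, 34 at the narrow end; 23 mm high, at the narrow end 17, sides upright to half height; 110 g. Starts flat near the middle of a wrong tray's long bay. Origin: mid length, underside; x to the wide end, z up.
- tray_small: Fixed wooden tray 325 x 140 mm, rim 20 mm high, walls 5, floor 6 mm above the bench; its far compartment (95 x 130 inside) holds the smallest fixed maple bridge, 41 mm wide (y), 34 tall (x), 4.5 thick, by a round stick. Near the robot: long bay 215 (x) x 130 mm (y) inside, for one tailpiece lengthwise. Origin: on the bench under the middle of the LONG BAY; x to the bridge, z up.
- tray_middle: Fixed wooden tray 325 x 140 mm, rim 20 mm high, walls 5, floor 6 mm above the bench; its far compartment (95 x 130 inside) holds the middle fixed maple bridge, 60 mm wide (y), 57 tall (x), 8 thick, by a round stick. Near the robot: long bay 215 (x) x 130 mm (y) inside, for one tailpiece lengthwise. Origin: on the bench under the middle of the LONG BAY; x to the bridge, z up.
- tray_large: Fixed wooden tray 325 x 140 mm, rim 20 mm high, walls 5, floor 6 mm above the bench; its far compartment (95 x 130 inside) holds the largest fixed maple bridge, 80 mm wide (y), 77 tall (x), 10 thick, by a round stick. Near the robot: long bay 215 (x) x 130 mm (y) inside, for one tailpiece lengthwise. Origin: on the bench under the middle of the LONG BAY; x to the bridge, z up.
- cork_mat: Bare cork mat, fixed on the bench: 250 mm (x) by 150 mm (y), 4 mm thick, empty at the start: the free spot. Origin: middle of its underside, on the bench surface; x along its length, z up.
- gouge: Bystander: carving gouge lying on the bench to the right of the trays, ash handle and steel blade, 230 mm long, 27 mm thick. Origin: under the front end of the handle, on the bench; x points to the blade's edge.
- jar: Bystander: amber glass jar with a steel lid, 54 mm in diameter, 62 mm high, on the bench to the left of the trays. Origin: centre of its underside.
- finger_plane: Bystander: small brass finger plane, 48 mm long, 23 mm wide, about 26 mm high, on the bench to the left of the trays. Origin: centre of its sole; x along it.
Not all that is in view belongs to the job. What is shaped like the tailpiece_large but pink is not meant.

How it is judged:
By the outcome, as a careful person would: the job done as asked, in the order asked, and still so for the second after the job is handed in, with the robot touching nothing.
It also fails if it takes over 112 s, if anything falls off the work surface, if the arm or the gripper's body presses on something with over 40 N, if the wrist force passes 120 N, or if a joint passes its speed limit or range.

## Working session

There is one attempt and no reset: what is moved stays moved. The work goes in short steps, Python scripts to look and compute and a tool call to move; the robot and the scene stay as the last step left them, time stands still between calls to the robot, and variables do not carry over. Pictures are saved under pics/ and viewed, at most 14 in all, crops included, and the job is handed in when it is done.

Besides the shell and the picture viewer there is one more tool, called after "Request:" as name(argument=value, ...) on one line, values as JSON. jog_arm: Moves the arm, as the interface text tells. Its arguments: {"type":"object","properties":{"targets":{"type":"array","items":{"type":"array","items":{"type":"number"}}},"grip_force":{"type":"number"}},"required":["targets"]}

```bash
mkdir -p pics; ls; python3 - <<'E'
from plant import *
import cv2
o=get_obs(); print({k:(o[k]) for k in('t','ee_pos','tcp_rot','opening')}, ctrl.hold_point_z)
for n in('top','side'):
    im,d=get_image(n); cv2.imwrite(f'pics/{n}0.png',im[:,:,::-1])
    print(n,camera_model(n))
print(camera_model('wrist'))
E
```

```text
pics
{'t': 0.0, 'ee_pos': array([ 0.28017746, -0.58631626,  0.40381883]), 'tcp_rot': array([-3.06240011e+00, -6.94081026e-01,  7.44636795e-04]), 'opening': 0.0854243576755762} 0.1547
top {'camera_matrix': array([[482.6210917 ,   0.        , 323.07192714],
       [  0.        , 482.6210917 , 205.62586903],
       [  0.        ,   0.        ,   1.        ]]), 'view': array([[-0.00853745, -0.99995898,  0.00302447,  0.06318572],
       [-0.9879615 ,  0.00796774, -0.15449462,  0.46638205],
       [ 0.15446419, -0.00430705, -0.987989  ,  1.54937541],
       [ 0.        ,  0.        ,  0.        ,  1.        ]])}
side {'camera_matrix': array([[428.48900518,   0.        , 322.34846578],
       [  0.        , 428.48900518, 205.46363143],
       [  0.        ,   0.        ,   1.        ]]), 'view': array([[-0.88997057, -0.45573074, -0.0161825 ,  0.4333604 ],
       [-0.25089396,  0.51897229, -0.81714135,  0.13084425],
       [ 0.3807947 , -0.72317166, -0.57621016,  1.3513025 ],
       [ 0.        ,  0.        ,  0.        ,  1.        ]])}
{'camera_matrix': array([[309.70691629,   0.        , 321.46117441],
       [  0.        , 309.70691629, 195.94254755],
       [  0.        ,   0.        ,   1.        ]]), 'mount': array([[-5.30341155e-04, -9.52711875e-01, -3.03874648e-01,
         7.80170005e-02],
       [ 9.99999643e-01, -3.05172863e-04, -7.88480239e-04,
         9.53370452e-04],
       [ 6.58460191e-04, -3.03874958e-01,  9.52711696e-01,
         3.05246558e-02],
       [ 0.00000000e+00,  0.00000000e+00,  0.00000000e+00,
         1.00000000e+00]])}
```

View pics/top0.png

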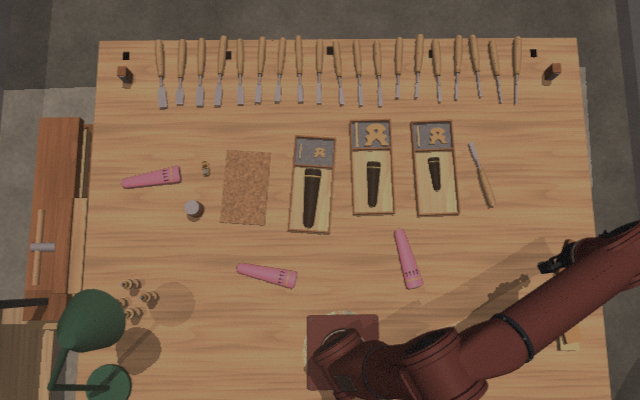

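View pics/side0.png

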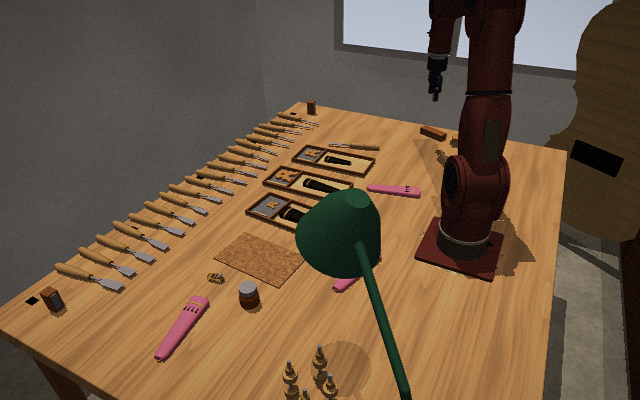

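The top view shows three dark tailpieces in the trays at (312,198), (373,184) and (435,174), with bridges at (320,152), (377,134) and (437,136). Three pink look-alikes sit at (150,178), (266,275) and (408,258) and are not meant. The mat is at (246,187), the jar at (193,209), the plane at (206,168) and the gouge at (482,175). Next I'll segment and measure.

```bash
cat > h.py <<'E'
from plant import *
import numpy as np, cv2
from scipy.spatial.transform import Rotation as R
def pts(n,d,mask=None):
    """world points of masked pixels of a pinhole camera"""
    m=camera_model(n);K=m['camera_matrix'];V=np.linalg.inv(m['view'])
    v,u=np.nonzero((d>0)&(mask if mask is not None else True)); z=d[v,u]
    p=np.c_[(u-K[0,2])/K[0,0]*z,(v-K[1,2])/K[1,1]*z,z]
    return p@V[:3,:3].T+V[:3,3],u,v
def dark(im,d,box,thr=60):
    u0,v0,u1,v1=box; m=np.zeros(im.shape[:2],bool)
    m[v0:v1,u0:u1]=im[v0:v1,u0:u1].max(2)<thr
    n,l,s,_=cv2.connectedComponentsWithStats(m.astype('uint8')); 
    return l==1+s[1:,4].argmax()
def ends(p):
    """long axis fit: centre, yaw to wide end, length, width at both ends"""
    q=p[:,:2]; (c,sz,a)=cv2.minAreaRect((q*1000).astype('float32'))
    b=cv2.boxPoints((c,sz,a)); e=b[1]-b[0]; f=b[2]-b[1]
    L=e if np.hypot(*e)>np.hypot(*f) else f; L=L/np.hypot(*L)
    s=(q*1000-c)@L; w=(q*1000-c)@np.array([-L[1],L[0]]); h=max(sz)/2
    wd=[np.ptp(w[(s*k>h*.5)]) for k in(1,-1)]
    if wd[1]>wd[0]: L=-L; wd=wd[::-1]
    return np.round(c,1),np.degrees(np.arctan2(L[1],L[0])).round(1),np.round([max(sz),*wd],1),p[:,2].mean().round(4)
E
python3 - <<'E'
from h import *
im,d=get_image('top')
for b in((290,165,335,235),(352,158,393,215),(415,150,458,215)):
    m=dark(im,d,b); p,u,v=pts('top',d,m); print(m.sum(),ends(p))
cv2.imwrite('pics/crop1.png',cv2.resize(im[110:245,200:480,::-1],None,fx=2.8,fy=2.8,interpolation=cv2.INTER_CUBIC))
for n in('tray_small','tray_middle','tray_large','cork_mat','gouge','jar','finger_plane'):
    r=nets.look_for('top',n); print(n,[(np.round(x['point'],3),round(x['conf'],2)) for x in r[:3]])
# bright tray outlines by height
p,u,v=pts('top',d); h=np.full(d.shape,np.nan); h[v,u]=p[:,2]
for b in((285,130,340,240),(345,115,398,220),(408,115,462,222),(215,145,275,230)):
    mm=np.zeros(d.shape,bool); mm[b[1]:b[3],b[0]:b[2]]=True
    mm&=(h>.003 if b[0]>280 else (h>.002)); q,_,_=pts('top',d,mm)
    n,l,s,_=cv2.connectedComponentsWithStats(mm.astype('uint8')); k=l==1+s[1:,4].argmax()
    print(ends(pts('top',d,k)[0]))
E
```

```text
451 (array([483.4,  99.7]), np.float32(-3.1), array([164.9,  47.3,  33.2]), np.float64(0.0242))
306 (array([ 533. , -103.3]), np.float32(-6.2), array([125.5,  40.3,  27.1]), np.float64(0.0209))
214 (array([ 569., -319.]), np.float32(5.3), array([91.9, 30.3, 19.8]), np.float64(0.018))
tray_small [(array([0.564, 0.086, 0.002]), 0.77)]
tray_middle [(array([ 0.604, -0.321,  0.002]), 0.97)]
tray_large [(array([ 0.623, -0.112,  0.009]), 0.72)]
cork_mat [(array([0.537, 0.324, 0.006]), 0.9), (array([0.505, 0.1  , 0.02 ]), 0.47)]
gouge [(array([ 0.545, -0.479,  0.018]), 0.67)]
jar [(array([0.458, 0.474, 0.064]), 0.64)]
finger_plane [(array([0.599, 0.45 , 0.013]), 0.43)]
(array([547.4,  95.4]), np.float32(-0.8), array([354.5, 181.3, 157.2]), np.float64(0.0129))
(array([ 607.9, -110.1]), np.float32(3.4), array([363.5, 170.9, 156.9]), np.float64(0.0123))
(array([ 599.5, -324. ]), np.float32(-177.8), array([358.8, 165.4, 164.2]), np.float64(0.0109))
(array([539.9, 324.7]), np.float32(0.4), array([290.6, 201.6, 198. ]), np.float64(0.0057))
```

View pics/crop1.png

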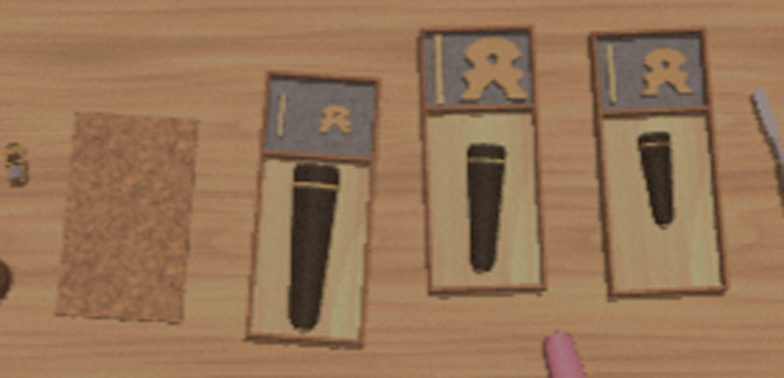

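The crop confirms the choice, by crop pixel:
- **Left tray, smallest bridge (336,118):** holds the LARGE tailpiece (308,245).
- **Middle tray, largest bridge (492,70):** holds the MIDDLE one (485,207).
- **Right tray, middle bridge (665,72):** holds the SMALL one (660,180).

All wide ends point to the bridges. I read the tray corners off this crop and project them.

```bash
cat >> h.py <<'E'
def proj(n,uv,z):
    m=camera_model(n);K=m['camera_matrix'];V=np.linalg.inv(m['view'])
    r=np.linalg.solve(K,np.r_[uv,1]); r=V[:3,:3]@r; o=V[:3,3]
    return o+r*(z-o[2])/r[2]
def go(x,y,z,yaw,pose=None):
    """shift/turn numbers (0.15 m, 180 deg units) from the pose to TCP x,y,z, tool x at yaw deg, pointing down"""
    o=get_obs(); p,r=(o['ee_pos'],R.from_rotvec(o['tcp_rot'])) if pose is None else (np.array(pose[:3]),R.from_euler('ZX',[pose[3],180],degrees=True))
    T=R.from_euler('ZX',[yaw,180],degrees=True)
    return np.round(np.r_[r.inv().apply(np.array([x,y,z])-p)/.15,(r.inv()*T).as_rotvec()/np.pi],3)
E
python3 - <<'E'
from h import *
P=lambda c,z:proj('top',np.array(c)/2.8+[200,110]-[.32,.32],z)[:2]
for n,c,z in(('tray_small',[(267,73),(379,78),(362,346),(247,339)],.02),('tray_large',[(420,29),(532,28),(545,291),(429,294)],.02),('tray_mid',[(591,34),(706,30),(726,294),(609,297)],.02),('mat',[(76,112),(199,119),(184,323),(55,316)],.004)):
    q=np.array([P(k,z) for k in c]); top=(q[0]+q[1])/2;bot=(q[2]+q[3])/2;a=top-bot;L=np.hypot(*a);b=q[0]-q[1]+q[3]-q[2]
    print(n,'c',(q.mean(0)).round(4),'L,W',L.round(3),(np.hypot(*b)/2).round(3),'yaw',np.degrees(np.arctan2(a[1],a[0])).round(1),'yawW',(np.degrees(np.arctan2(b[1],b[0]))-90).round(1),'bay', (bot+a/L*(.1125)).round(4))
for n,a,b,z in(('L',(317,165),(301,329),.015),('M',(487,144),(482,272),.014),('S',(654,133),(665,227),.012)):
    a,b=P(a,z),P(b,z);e=a-b;print(n,((a+b)/2).round(4),np.hypot(*e).round(3),np.degrees(np.arctan2(e[1],e[0])).round(1))
o=get_obs();print(R.from_rotvec(o['tcp_rot']).as_matrix().round(2),o['t'])
print(go(.56,-.31,.32,-7))
E
```

```text
tray_small c [0.5443 0.0963] L,W 0.326 0.136 yaw -4.2 yawW -3.5 bay [0.4942 0.1   ]
tray_large c [ 0.602  -0.1052] L,W 0.325 0.137 yaw 1.0 yawW 0.6 bay [ 0.552 -0.106]
tray_mid c [ 0.5964 -0.3171] L,W 0.324 0.14 yaw 1.5 yawW 1.3 bay [ 0.5467 -0.3184]
mat c [0.5378 0.3198] L,W 0.251 0.152 yaw -4.0 yawW -3.7 bay [0.5251 0.3207]
L [0.4976 0.1024] 0.199 -5.7
M [ 0.5432 -0.1081] 0.157 -3.6
S [ 0.576  -0.3199] 0.116 4.0
[[ 0.9   0.43 -0.  ]
 [ 0.43 -0.9   0.  ]
 [-0.   -0.   -1.  ]] 0.5
[ 2.478 -0.859  0.565 -0.     0.     0.181]
```

Tray and tailpiece sizes come out right (326×136, 199, 157 and 116 mm). First I park the small tailpiece on the mat, so I approach above it.

Request:
jog_arm(targets=[[-0.3,1,0,0,0,0,0.12],[-0.3,1,0,0,0,0,0.12],[-0.3,1,0,0,0,0,0.12],[-0.3,1,0,0,0,0,0.12]], grip_force=30)

```text
t: 0.9
ee_pos: [0.4232, -0.5164, 0.4043]
tcp_rot: [-3.136, -0.12, -0.006]
wrist_force: [0.0, 0.3, -0.2]
opening: 0.0557
grip_force: 0.0
```

Request:
jog_arm(targets=[[-0.3,0.58,-0.63,0.35,0,0,0],[-0.3,0.58,-0.63,0.35,0,0,0],[-0.3,0.58,-0.63,0.35,0,0,0]])

```text
t: 1.2
ee_pos: [0.4974, -0.419, 0.3512]
tcp_rot: [-3.138, -0.112, -0.0]
wrist_force: [-0.2, 0.4, -0.3]
opening: 0.0553
grip_force: 0.0
```

Request:
jog_arm(targets=[[-0.3,0.58,-0.63,0.35,0,0,0],[-0.3,0.58,-0.63,0.35,0,0,0],[-0.3,0.58,-0.63,0.35,0,0,0],[-0.3,0.58,-0.63,0.35,0,0,0]])

```text
t: 1.6
ee_pos: [0.5794, -0.3145, 0.2971]
tcp_rot: [-3.134, -0.123, 0.002]
wrist_force: [-0.3, 0.4, 0.1]
opening: 0.0555
grip_force: 0.0
```

```bash
python3 - <<'E'
from h import *
o=get_obs();print(o['t'],o['ee_pos'].round(4),np.degrees(np.arctan2(*R.from_rotvec(o['tcp_rot']).as_matrix()[1::-1,0])),o['opening'],o['wrist_force'])
im,d=get_image('wrist');cv2.imwrite('pics/w1.png',im[:,:,::-1])
m=camera_model('wrist');K=m['camera_matrix'];M=m['mount']
v,u=np.nonzero(d>0);a=u-K[0,2];b=v-K[1,2];r=np.hypot(a,b);t=r/K[0,0];z=d[v,u]
p=np.c_[a/r*np.tan(t)*z,b/r*np.tan(t)*z,z]@M[:3,:3].T+M[:3,3]
k=(abs(p[:,0])<.03)&(abs(p[:,1])<.07)&(p[:,2]>.1)&(p[:,2]<.2)
q=p[k];print(k.sum());
for s in(1,-1):
    w=q[q[:,1]*s>0]; print(len(w), w.max(0).round(4) if len(w) else 0, w.min(0).round(4) if len(w) else 0)
E
```

```text
1.6 [ 0.5794 -0.3145  0.2971] 4.489375517558968 0.055474570452856004 [-0.32148031  0.41250615  0.10167684]
13521
6765 [0.0188 0.0639 0.1694] [-0.0121  0.0055  0.1   ]
6756 [ 0.0191 -0.0043  0.169 ] [-0.0126 -0.0623  0.1   ]
```

View pics/w1.png

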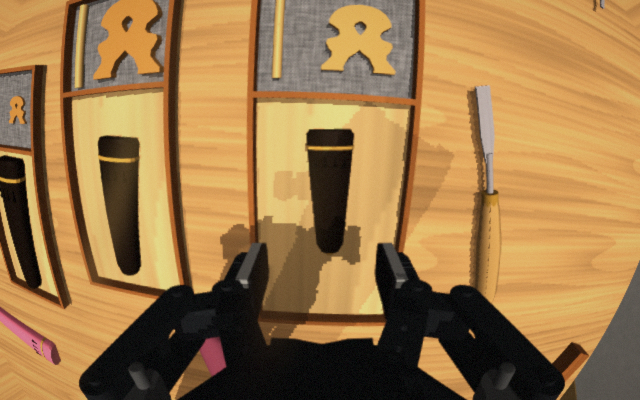

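The wrist view shows the small tailpiece centred (ends at (331,129) and (331,252)), its tray, the gouge at (485,200) and the fingers. The tips stand 169 mm ahead at 55 mm opening. I refine its pose from this view.

```bash
cat >> h.py <<'E'
def wproj(uv,z,o=None):
    o=o or get_obs(); m=camera_model('wrist');K=m['camera_matrix'];M=m['mount']
    a=np.array(uv)-K[:2,2]; r=np.hypot(*a); t=r/K[0,0]
    c=R.from_rotvec(o['tcp_rot']); ray=c.apply(M[:3,:3]@np.r_[a/r*np.sin(t),np.cos(t)]); org=o['ee_pos']+c.apply(M[:3,3])
    return org+ray*(z-org[2])/ray[2]
E
python3 - <<'E'
from h import *
def sh(n,a,b,z):
    a,b=wproj(a,z)[:2],wproj(b,z)[:2];e=a-b;print(n,((a+b)/2).round(4),np.hypot(*e).round(3),np.degrees(np.arctan2(e[1],e[0])).round(1))
sh('S',(330,129),(331,251),.012)
sh('M',(118,137),(130,274),.014)
for c in((249,92),(421,97),(402,320),(262,320)): print(wproj(c,.02).round(4))
print(go(.573,-.318,.18,4))
E
```

```text
S [ 0.5768 -0.3258] 0.112 5.2
M [ 0.5429 -0.1146] 0.153 -3.5
[ 0.6593 -0.2536  0.02  ]
[ 0.6669 -0.3922  0.02  ]
[ 0.4459 -0.4129  0.02  ]
[ 0.4364 -0.2661  0.02  ]
[-0.031  0.     0.789 -0.001  0.     0.002]
```

Request:
jog_arm(targets=[[-0.3,-0.024,0.05,0.3,0,0,0],[-0.3,-0.024,0.05,0.55,0,0,0],[-0.3,-0.024,0.05,0.7,0,0,0],[-0.3,-0.024,0.05,0.774,0,0,0],[-0.3,-0.024,0.05,0.774,0,0,0]])

```text
t: 2.15
ee_pos: [0.5722, -0.3298, 0.1827]
tcp_rot: [-3.139, -0.106, 0.003]
wrist_force: [0.5, -0.3, 0.4]
opening: 0.0558
grip_force: 0.0
```

Request:
jog_arm(targets=[[0,0,0,0,0,0,0],[1,0,0,0,0,0,0],[1,0,0,0,0,0,0],[1,0,0,0,0,0,0],[1,0,0,0,0,0,0]], grip_force=25)

```text
t: 2.65
ee_pos: [0.5738, -0.3296, 0.1858]
tcp_rot: [3.138, 0.108, 0.004]
wrist_force: [-0.5, -0.1, 7.3]
opening: 0.0287
grip_force: 24.7
```

Grip is on the rounded part (pushed up 3 mm); reopen, go 5 mm lower, close again.

Request:
jog_arm(targets=[[-0.3,0,0,0,0,0,0],[-0.3,0.015,0,0.0,0,0,0],[-0.3,0.015,0,0.035,0,0,0],[-0.3,0.015,0,0.035,0,0,0]])

```text
t: 3.05
ee_pos: [0.5751, -0.3286, 0.1774]
tcp_rot: [-3.139, -0.108, 0.002]
wrist_force: [-0.3, 0.6, 0.1]
opening: 0.0553
grip_force: 0.0
```

Request:
jog_arm(targets=[[0.0,0,0,0,0,0,0],[0.1,0,0,0,0,0,0],[1,0,0,0,0,0,0],[1,0,0,0,0,0,0],[1,0,0,0,0,0,0]])

```text
t: 3.55
ee_pos: [0.5757, -0.3291, 0.1792]
tcp_rot: [3.139, 0.108, 0.002]
wrist_force: [-0.4, 0.0, 5.0]
opening: 0.0308
grip_force: 27.7
```

```bash
python3 - <<'E'
from h import *
for i in range(2):
    im,d=get_image('wrist'); o=get_obs();print(o['t'],o['ee_pos'].round(4),o['opening'],o['wrist_force'].round(1),o['grip_force'])
cv2.imwrite('pics/w2.png',im[:,:,::-1])
E
```

```text
3.6 [ 0.5757 -0.3291  0.1792] 0.030123841149424027 [0.3 0.8 4.2] 27.650375757948495
3.65 [ 0.5757 -0.3291  0.1792] 0.03016107876823196 [-1.2 -0.7  5.5] 27.650574967847206
```

View pics/w2.png

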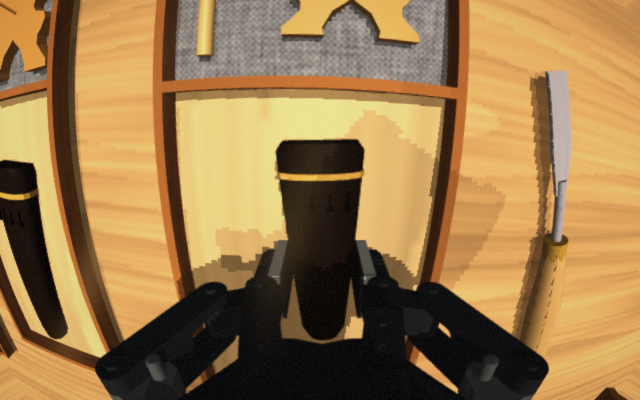

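The tailpiece sits squarely between the pads, at (320,240), with opening 30 mm against its 31 mm width. I lift and check.

Request:
jog_arm(targets=[[1,0,0,-0.1,0,0,0],[1,0,0,-0.3,0,0,0],[1,0,0,-0.5,0,0,0],[1,0,0,-0.667,0,0,0],[1,0,0,-0.667,0,0,0]])

```text
t: 4.15
ee_pos: [0.5764, -0.3294, 0.2837]
tcp_rot: [3.136, 0.108, 0.009]
wrist_force: [0.2, 0.2, -0.2]
opening: 0.0302
grip_force: 24.9
```

Request:
jog_arm(targets=[[1,0,-0.22,0,0,0,0],[1,0,-0.55,0,0,0,0],[1,0,-0.867,0,0,0,0]])

```text
t: 4.45
ee_pos: [0.5657, -0.1978, 0.2782]
tcp_rot: [-3.139, -0.106, 0.001]
wrist_force: [1.2, 0.4, -0.4]
opening: 0.03
grip_force: 24.9
```

Request:
jog_arm(targets=[[1,0.02,-0.3,0,0,0,0],[1,0.02,-0.6,0,0,0,0],[1,0.02,-0.867,0,0,0,0]])

```text
t: 4.75
ee_pos: [0.5598, -0.0667, 0.2785]
tcp_rot: [-3.139, -0.11, 0.001]
wrist_force: [0.7, 0.3, -0.2]
opening: 0.0302
grip_force: 24.9
```

Request:
jog_arm(targets=[[1,0.02,-0.3,0,0,0,0],[1,0.02,-0.6,0,0,0,0],[1,0.02,-0.867,0,0,0,0]])

```text
t: 5.05
ee_pos: [0.5538, 0.0631, 0.2785]
tcp_rot: [-3.139, -0.109, 0.001]
wrist_force: [0.9, 0.6, -0.5]
opening: 0.0304
grip_force: 24.9
```

Request:
jog_arm(targets=[[1,0.02,-0.3,0,0,0,0],[1,0.02,-0.6,0,0,0,0],[1,0.02,-0.867,0,0,0,0]])

```text
t: 5.35
ee_pos: [0.5478, 0.193, 0.2785]
tcp_rot: [-3.14, -0.109, 0.001]
wrist_force: [1.7, -0.3, -0.0]
opening: 0.0304
grip_force: 24.9
```

Request:
jog_arm(targets=[[1,0,-0.3,0,0,0,0.02],[1,0,-0.6,0,0,0,0.044],[1,0,-0.8,0,0,0,0.044],[1,0,-0.867,0,0,0,0.044],[1,0,-0.867,0,0,0,0.044]])

```text
t: 5.85
ee_pos: [0.5388, 0.322, 0.2781]
tcp_rot: [-3.14, 0.104, 0.002]
wrist_force: [-0.1, -0.7, -1.0]
opening: 0.0305
grip_force: 24.9
```

```bash
python3 - <<'E'
from h import *
im,d=get_image('wrist'); o=get_obs();print(o['t'],o['ee_pos'].round(4),o['opening'],o['wrist_force'].round(1),o['grip_force'],go(.538,.32,.178,-4))
cv2.imwrite('pics/w3.png',im[:,:,::-1])
E
```

```text
5.9 [0.5395 0.3201 0.2781] 0.03037476699742538 [ 0.9 -1.3 -0.2] 24.89663631480653 [-0.01   0.001  0.667  0.     0.     0.   ]
```

View pics/w3.png

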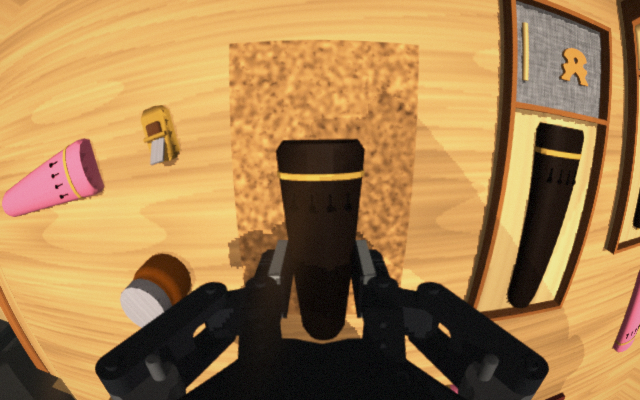

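The small tailpiece hangs level over the mat ((320,240) in view), clear of the jar (158,290) and the plane (158,135). I lay it down and let go.

Request:
jog_arm(targets=[[1,-0.01,0,0.25,0,0,0],[1,-0.01,0,0.5,0,0,0],[1,-0.01,0,0.62,0,0,0],[1,-0.01,0,0.66,0,0,0],[1,-0.01,0,0.676,0,0,0]])

```text
t: 6.4
ee_pos: [0.5388, 0.3186, 0.1772]
tcp_rot: [3.138, -0.113, -0.001]
wrist_force: [-2.2, -3.0, 7.5]
opening: 0.0303
grip_force: 29.5
```

Request:
jog_arm(targets=[[1,0,0,0,0,0,0],[0.2,0,0,0,0,0,0],[0.0,0,0,0,0,0,0],[-0.3,0,0,0,0,0,0],[-0.3,0,0,0,0,0,0]])

```text
t: 6.9
ee_pos: [0.5382, 0.3206, 0.1773]
tcp_rot: [-3.139, 0.109, -0.001]
wrist_force: [-0.5, -0.2, -0.5]
opening: 0.0555
grip_force: 0.0
```

Request:
jog_arm(targets=[[-0.4,0,0,-0.15,0,0,0],[-0.4,0,0,-0.45,0,0,0],[-0.4,0,0,-0.75,0,0,0],[-0.4,0,0,-0.75,0,0,0]])

```text
t: 7.3
ee_pos: [0.5397, 0.3221, 0.2967]
tcp_rot: [-3.134, 0.109, -0.014]
wrist_force: [-0.3, 0.2, 0.0]
opening: 0.0596
grip_force: 0.0
```

```bash
python3 - <<'E'
from h import *
o=get_obs();print(o['ee_pos'],go(.543,-.113,.28,-3.5))
im,d=get_image('top')
m=dark(im,d,(218,150,275,228),45); p,u,v=pts('top',d,m); print(m.sum(),ends(p))
E
```

```text
[0.53966245 0.32206965 0.29666203] [ 2.220e-01  2.893e+00  9.500e-02 -2.000e-03 -3.000e-03 -3.000e-03]Traceback (most recent call last):
  File "<stdin>", line 4, in <module>
  File "h.py", line 14, in dark
    return l==1+s[1:,4].argmax()
                ~~~~~~~~~~~~~~^^
ValueError: attempt to get argmax of an empty sequence
```

Small one is parked. Now to the middle tailpiece.

Request:
jog_arm(targets=[[-0.4,0.07,0.32,0,0,0,0],[-0.4,0.07,0.64,0,0,0,0],[-0.4,0.07,0.96,0,0,0,0]])

```text
t: 7.65
ee_pos: [0.5381, 0.1745, 0.2884]
tcp_rot: [3.139, -0.108, -0.002]
wrist_force: [0.6, -0.9, 0.4]
opening: 0.0596
grip_force: 0.0
```

Request:
jog_arm(targets=[[-0.4,0.07,0.32,0,0,0,0],[-0.4,0.07,0.64,0,0,0,0],[-0.4,0.07,0.96,0,0,0,0]])

```text
t: 7.95
ee_pos: [0.5385, 0.0298, 0.2886]
tcp_rot: [3.14, -0.109, -0.002]
wrist_force: [0.7, -0.1, 0.2]
opening: 0.0601
grip_force: 0.0
```

Request:
jog_arm(targets=[[-0.4,0.07,0.32,0,0,0,0],[-0.4,0.07,0.64,0,0,0,0],[-0.4,0.07,0.96,0,0,0,0],[-0.4,0.07,0.96,0,0,0,0],[-0.4,0.07,0.96,0,0,0,0]])

```text
t: 8.45
ee_pos: [0.5391, -0.1138, 0.2885]
tcp_rot: [-3.139, 0.114, 0.002]
wrist_force: [0.4, 1.8, 0.4]
opening: 0.0604
grip_force: 0.0
```

```bash
python3 - <<'E'
from h import *
im,d=get_image('wrist'); cv2.imwrite('pics/w4.png',im[:,:,::-1])
t,dt=get_image('top')
m=dark(t,dt,(218,150,275,228),60); p,u,v=pts('top',dt,m); print(m.sum(),ends(p))
o=get_obs();print(o['t'],o['ee_pos'].round(4),go(.543,-.112,.178,-3.5))
E
```

```text
50 (array([535., 325.]), np.float32(1.0), array([92.1, 11.7,  6.1]), np.float64(0.0158))
8.55 [ 0.5396 -0.1113  0.2889] [ 0.024  0.003  0.739 -0.     0.    -0.002]
```

View pics/w4.png

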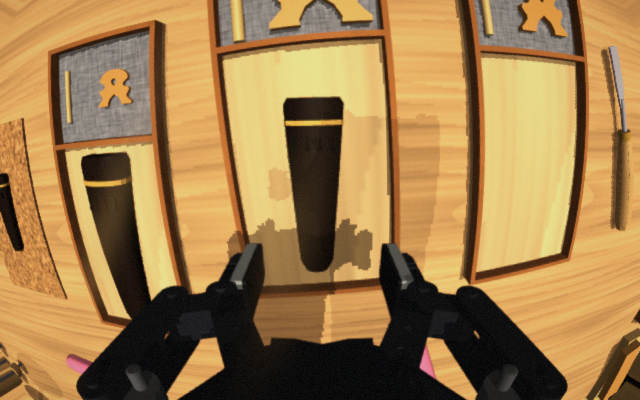

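The middle tailpiece is between the fingers (ends (314,98) and (317,271)). The small one lies on the mat at the left edge (8,210), and the right tray is empty. Descend and grip.

Request:
jog_arm(targets=[[-0.4,0.02,-0.01,0.3,0,0,0],[-0.4,0.02,-0.01,0.55,0,0,0],[-0.4,0.02,-0.01,0.68,0,0,0],[-0.4,0.02,-0.01,0.74,0,0,0],[-0.4,0.02,-0.01,0.745,0,0,0]])

```text
t: 9.05
ee_pos: [0.5425, -0.11, 0.1768]
tcp_rot: [-3.139, 0.106, 0.003]
wrist_force: [0.4, 0.2, 0.2]
opening: 0.0596
grip_force: 0.0
```

Request:
jog_arm(targets=[[-0.2,0,0,0,0,0,0],[-0.05,0,0,0,0,0,0],[1,0,0,0,0,0,0],[1,0,0,0,0,0,0],[1,0,0,0,0,0,0]])

```text
t: 9.55
ee_pos: [0.5433, -0.1112, 0.1794]
tcp_rot: [3.14, -0.109, 0.004]
wrist_force: [-1.7, 1.0, 6.6]
opening: 0.0374
grip_force: 24.5
```

Request:
jog_arm(targets=[[1,0,0,0,0,0,0]], grip_force=30)

```text
t: 9.65
ee_pos: [0.5434, -0.1112, 0.1794]
tcp_rot: [3.14, -0.109, 0.004]
wrist_force: [-0.5, 0.6, 6.7]
opening: 0.0371
grip_force: 29.3
```

Request:
jog_arm(targets=[[1,0,0,-0.1,0,0,0],[1,0,0,-0.3,0,0,0],[1,0,0,-0.5,0,0,0],[1,0,0,-0.667,0,0,0],[1,0,0,-0.667,0,0,0]])

```text
t: 10.15
ee_pos: [0.544, -0.1115, 0.2832]
tcp_rot: [3.139, -0.109, 0.012]
wrist_force: [0.1, -0.1, -0.5]
opening: 0.0376
grip_force: 30.4
```

Request:
jog_arm(targets=[[1,0.02,0.2,0,0,0,0],[1,0.04,0.45,0,0,0,0],[1,0.065,0.7,0,0,0,0]])

```text
t: 10.45
ee_pos: [0.5449, -0.2176, 0.2786]
tcp_rot: [3.14, -0.107, 0.001]
wrist_force: [0.5, -1.0, -0.1]
opening: 0.0377
grip_force: 30.4
```

Request:
jog_arm(targets=[[1,0.03,0.3,0,0,0,-0.015],[1,0.065,0.6,0,0,0,-0.03],[1,0.065,0.7,0,0,0,-0.03],[1,0.065,0.7,0,0,0,-0.03]])

```text
t: 10.85
ee_pos: [0.5463, -0.3254, 0.2779]
tcp_rot: [3.14, 0.031, -0.001]
wrist_force: [-0.3, 0.8, -1.3]
opening: 0.0373
grip_force: 30.4
```

```bash
python3 - <<'E'
from h import *
im,d=get_image('wrist'); cv2.imwrite('pics/w5.png',im[:,:,::-1])
o=get_obs();print(o['t'],o['ee_pos'].round(4),o['opening'],go(.548,-.322,.1787,1.5))
E
```

```text
10.9 [ 0.5471 -0.3229  0.2778] 0.03745253115997233 [ 0.007 -0.006  0.661 -0.     0.    -0.001]
```

View pics/w5.png

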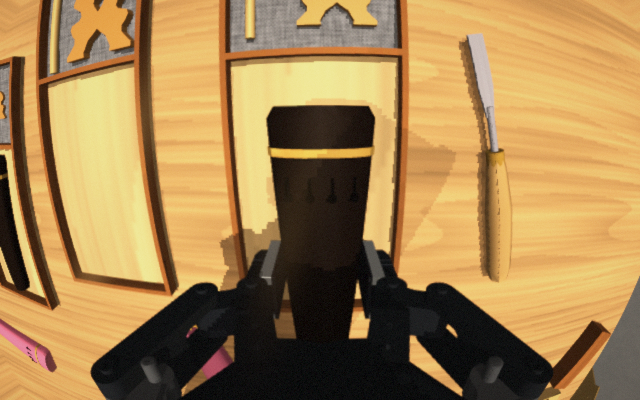

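The middle tailpiece hangs over the bay, centred between its walls (225 and 405 at row 55). Lay it down.

Request:
jog_arm(targets=[[1,0,0,0.25,0,0,0],[1,0,0,0.5,0,0,0],[1,0,0,0.61,0,0,0],[1,0,0,0.65,0,0,0],[1,0,0,0.665,0,0,0]])

```text
t: 11.4
ee_pos: [0.5481, -0.3209, 0.1794]
tcp_rot: [-3.14, -0.041, 0.0]
wrist_force: [-6.4, 4.6, 15.5]
opening: 0.0373
grip_force: 32.2
```

Request:
jog_arm(targets=[[1,0,0,0,0,0,0],[0.05,0,0,0,0,0,0],[-0.1,0,0,0,0,0,0],[-0.45,0,0,0,0,0,0],[-0.45,0,0,0,0,0,0]])

```text
t: 11.9
ee_pos: [0.5477, -0.3221, 0.1783]
tcp_rot: [3.141, 0.039, 0.0]
wrist_force: [-0.5, 0.3, -0.3]
opening: 0.0619
grip_force: 0.0
```

Request:
jog_arm(targets=[[-0.55,0,0,-0.15,0,0,0],[-0.55,0,0,-0.45,0,0,0],[-0.55,0,0,-0.75,0,0,0],[-0.55,0,0,-0.75,0,0,0]])

```text
t: 12.3
ee_pos: [0.5494, -0.3232, 0.2978]
tcp_rot: [3.136, 0.038, 0.015]
wrist_force: [0.4, -0.9, -0.2]
opening: 0.0663
grip_force: 0.0
```

```bash
python3 - <<'E'
from h import *
o=get_obs();print(o['ee_pos'],go(.499,.100,.28,-5.5))
E
```

```text
[ 0.5493548  -0.32315433  0.29781127] [-2.680e-01 -2.829e+00  1.020e-01  1.000e-03 -3.000e-03  3.800e-02]
```

Request:
jog_arm(targets=[[-0.55,-0.03,-0.31,0,0,0,0],[-0.55,-0.06,-0.63,0,0,0,0],[-0.55,-0.09,-0.943,0,0,0,0]])

```text
t: 12.6
ee_pos: [0.5301, -0.1795, 0.2906]
tcp_rot: [3.141, 0.038, 0.001]
wrist_force: [1.1, 1.3, -0.5]
opening: 0.0663
grip_force: 0.0
```

Request:
jog_arm(targets=[[-0.55,-0.03,-0.31,0,0,0,0],[-0.55,-0.06,-0.63,0,0,0,0],[-0.55,-0.09,-0.943,0,0,0,0]])

```text
t: 12.9
ee_pos: [0.513, -0.0381, 0.2907]
tcp_rot: [3.141, 0.039, 0.001]
wrist_force: [0.9, -0.5, -0.6]
opening: 0.0662
grip_force: 0.0
```

Request:
jog_arm(targets=[[-0.55,-0.03,-0.31,0,0,0,0.02],[-0.55,-0.06,-0.63,0,0,0,0.038],[-0.55,-0.09,-0.943,0,0,0,0.038],[-0.55,-0.09,-0.943,0,0,0,0.038],[-0.55,-0.09,-0.943,0,0,0,0.038]])

```text
t: 13.4
ee_pos: [0.4964, 0.1021, 0.2906]
tcp_rot: [3.138, -0.144, 0.0]
wrist_force: [0.4, -0.7, -0.7]
opening: 0.0661
grip_force: 0.0
```

```bash
python3 - <<'E'
from h import *
im,d=get_image('wrist'); cv2.imwrite('pics/w6.png',im[:,:,::-1])
o=get_obs();print(o['t'],o['ee_pos'].round(4),go(.499,.100,.1775,-5.5))
E
```

```text
13.45 [0.4966 0.1007 0.2905] [ 0.016  0.003  0.753  0.    -0.     0.001]
```

View pics/w6.png

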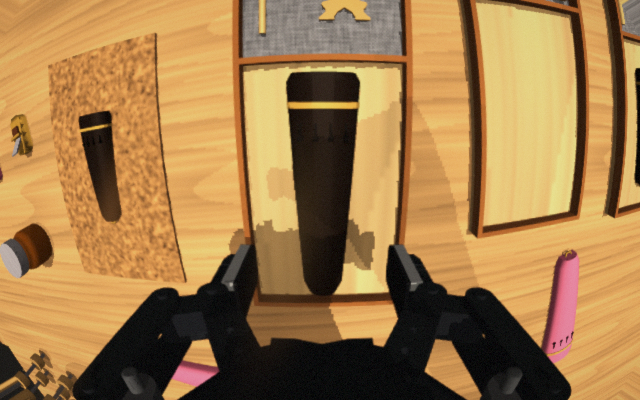

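The large tailpiece lies between the open fingers (ends (323,72) and (321,296)); the small one is flat on the mat (100,165) and the destination bay is empty. I compute its mid-length and both bays' ends, since the fit is only ±10 mm.

```bash
python3 - <<'E'
from h import *
o=get_obs(); T=R.from_rotvec(o['tcp_rot'])
for n,c,z in(('Lw',(323,72),.015),('Ln',(321,296),.012),('div small near-edge top',(322,63),.02),('near wall small outer top mid',(331,303),.02),('large div',(530,8),.02),('large near wall top mid',(528,226),.02)):
    p=wproj(c,z,o); print(n,p.round(4),T.inv().apply(p-o['ee_pos']).round(4))
E
```

```text
Lw [0.5969 0.0893 0.015 ] [0.1009 0.0018 0.2755]
Ln [0.3939 0.1102 0.012 ] [-0.1031  0.      0.2785]
div small near-edge top [0.6035 0.0895 0.02  ] [0.1075 0.001  0.2705]
near wall small outer top mid [0.3904 0.101  0.02  ] [-0.1058  0.0096  0.2705]
large div [ 0.6574 -0.1038  0.02  ] [0.1793 0.1883 0.2706]
large near wall top mid [ 0.4474 -0.1029  0.02  ] [-0.0298  0.2072  0.2706]
```

Request:
jog_arm(targets=[[-0.55,0,0,0.3,0,0,0],[-0.55,0,0,0.55,0,0,0],[-0.55,0,0,0.69,0,0,0],[-0.55,0,0,0.75,0,0,0],[-0.55,0,0,0.753,0,0,0]])

```text
t: 13.95
ee_pos: [0.4965, 0.0998, 0.1768]
tcp_rot: [3.137, -0.152, -0.003]
wrist_force: [1.0, -0.6, -0.6]
opening: 0.0659
grip_force: 0.0
```

Request:
jog_arm(targets=[[-0.35,0,0,0,0,0,0],[-0.2,0,0,0,0,0,0],[1,0,0,0,0,0,0],[1,0,0,0,0,0,0],[1,0,0,0,0,0,0]])

```text
t: 14.45
ee_pos: [0.4972, 0.1011, 0.1793]
tcp_rot: [-3.138, 0.149, -0.004]
wrist_force: [-1.9, -1.1, 7.7]
opening: 0.0458
grip_force: 29.8
```

Request:
jog_arm(targets=[[1,0,0,0,0,0,0],[1,0,0,0,0,0,0]], grip_force=40)

```text
t: 14.65
ee_pos: [0.4972, 0.1011, 0.1794]
tcp_rot: [-3.138, 0.149, -0.004]
wrist_force: [-3.0, -2.0, 8.5]
opening: 0.0455
grip_force: 39.5
```

Request:
jog_arm(targets=[[1,0,0,-0.1,0,0,0],[1,0,0,-0.3,0,0,0],[1,0,0,-0.5,0,0,0],[1,0,0,-0.667,0,0,0],[1,0,0,-0.667,0,0,0]])

```text
t: 15.15
ee_pos: [0.4978, 0.1016, 0.282]
tcp_rot: [-3.137, 0.148, -0.011]
wrist_force: [-0.7, 1.3, -1.1]
opening: 0.0452
grip_force: 41.6
```

```bash
python3 - <<'E'
from h import *
o=get_obs();print(o['t'],o['ee_pos'].round(4),go(.552,-.107,.278,1))
E
```

```text
15.15 [0.4978 0.1016 0.282 ] [ 0.491  1.35   0.028 -0.    -0.002 -0.036]
```

Request:
jog_arm(targets=[[1,0.08,0.2,0,0,0,0],[1,0.16,0.45,0,0,0,0],[1,0.245,0.675,0,0,0,0]])

```text
t: 15.45
ee_pos: [0.5235, -0.0046, 0.2776]
tcp_rot: [3.138, -0.147, 0.0]
wrist_force: [0.4, -0.6, -0.5]
opening: 0.0445
grip_force: 41.6
```

Request:
jog_arm(targets=[[1,0.12,0.3,0,0,0,-0.02],[1,0.245,0.6,0,0,0,-0.036],[1,0.245,0.675,0,0,0,-0.036],[1,0.245,0.675,0,0,0,-0.036],[1,0.245,0.675,0,0,0,-0.036]])

```text
t: 15.95
ee_pos: [0.5503, -0.1063, 0.2773]
tcp_rot: [-3.141, -0.029, 0.001]
wrist_force: [-0.4, 0.2, -0.8]
opening: 0.0449
grip_force: 41.6
```

```bash
python3 - <<'E'
from h import *
im,d=get_image('wrist'); cv2.imwrite('pics/w7.png',im[:,:,::-1])
o=get_obs();print(o['t'],o['ee_pos'].round(4),o['opening'],go(.552,-.107,.179,1))
for n,c,z in(('div',(322,50),.02),):
    print(wproj(c,z,o).round(4))
E
```

```text
16.0 [ 0.5504 -0.1057  0.2775] 0.044995769705631884 [ 0.011  0.01   0.656 -0.     0.     0.001]
[ 0.6658 -0.1041  0.02  ]
```

View pics/w7.png

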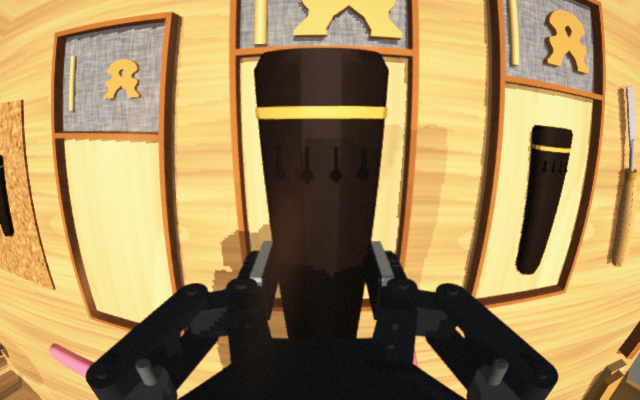

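The large tailpiece is over its bay; the middle one lies flat in its own (546,200). Divider edge at row 55 agrees with the bay centre. Lay it down.

Request:
jog_arm(targets=[[1,0.008,0.005,0.25,0,0,0],[1,0.008,0.005,0.5,0,0,0],[1,0.008,0.005,0.61,0,0,0],[1,0.008,0.005,0.645,0,0,0],[1,0.008,0.005,0.657,0,0,0]])

```text
t: 16.5
ee_pos: [0.5517, -0.1063, 0.1795]
tcp_rot: [-3.141, -0.033, 0.001]
wrist_force: [-5.6, 1.6, 9.5]
opening: 0.0452
grip_force: 42.7
```

Request:
jog_arm(targets=[[1,0,0,0,0,0,0],[-0.1,0,0,0,0,0,0],[-0.25,0,0,0,0,0,0],[-0.55,0,0,0,0,0,0],[-0.55,0,0,0,0,0,0]])

```text
t: 17.0
ee_pos: [0.552, -0.1082, 0.1794]
tcp_rot: [3.141, 0.029, 0.001]
wrist_force: [-0.2, -0.1, 0.2]
opening: 0.0661
grip_force: 0.0
```

Request:
jog_arm(targets=[[-0.55,0,0,-0.15,0,0,0],[-0.55,0,0,-0.45,0,0,0],[-0.55,0,0,-0.75,0,0,0],[-0.55,0,0,-0.75,0,0,0]])

```text
t: 17.4
ee_pos: [0.5539, -0.1084, 0.2982]
tcp_rot: [3.14, 0.029, 0.016]
wrist_force: [0.6, 0.1, -0.1]
opening: 0.066
grip_force: 0.0
```

```bash
python3 - <<'E'
from h import *
im,d=get_image('wrist'); cv2.imwrite('pics/w8.png',im[:,:,::-1])
o=get_obs();print(o['ee_pos'],go(.537,.32,.29,-4))
E
```

```text
[ 0.55297969 -0.10831837  0.29513769] [-5.400e-02 -2.857e+00  3.000e-02  0.000e+00 -2.000e-03  2.800e-02]
```

View pics/w8.png

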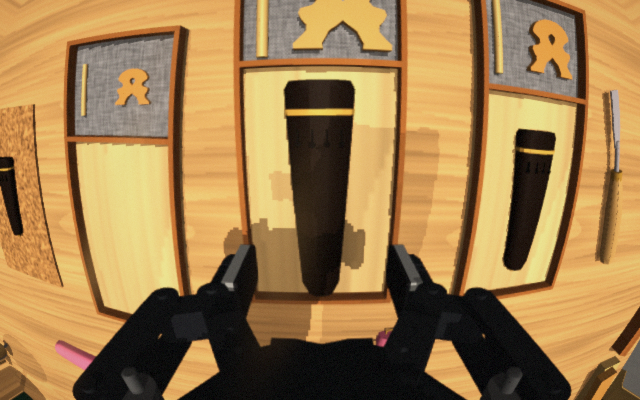

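The large one lies in its bay, but its narrow end (320,296) looks close to the near wall (row ~297), while a 15 px gap shows at the wide end. Check numerically and with depth.

```bash
python3 - <<'E'
from h import *
o=get_obs()
for n,c,z in(('wide',(319,80),.018),('narrow',(320,296),.015),('div near edge',(322,67),.02),('nearwall inner L',(262,293),.02),('nearwall outer L',(262,301),.02)): print(n,wproj(c,z,o).round(4))
im,d=get_image('wrist'); cv2.imwrite('pics/w9.png',cv2.resize(im[255:315,230:410,::-1],None,fx=4,fy=4,interpolation=cv2.INTER_CUBIC))
# heights along the axis from depth
m=camera_model('wrist');K=m['camera_matrix'];M=m['mount'];C=R.from_rotvec(o['tcp_rot'])
for u,v in[(319,v) for v in(72,84,95,130,170,220,260,280,290,294,298,302)]:
    a=np.array([u,v])-K[:2,2];r=np.hypot(*a);t=r/K[0,0];z=d[v,u]
    p=C.apply(M[:3,:3]@np.r_[a/r*np.tan(t)*z,z]+M[:3,3])+o['ee_pos'];print(v,p.round(4),im[v,u])
E
```

```text
wide [ 0.6493 -0.1056  0.018 ]
narrow [ 0.4509 -0.1096  0.015 ]
div near edge [ 0.6596 -0.1078  0.02  ]
nearwall inner L [ 0.4557 -0.0534  0.02  ]
nearwall outer L [ 0.4458 -0.0527  0.02  ]
72 [ 0.6569 -0.1054  0.0065] [236 228 143]
84 [ 0.6455 -0.1057  0.0281] [55 41 33]
95 [ 0.6371 -0.1059  0.029 ] [51 38 30]
130 [ 0.6102 -0.1063  0.0275] [50 37 28]
170 [ 0.5786 -0.1068  0.0268] [42 29 22]
220 [ 0.5359 -0.1075  0.0258] [44 31 20]
260 [ 0.4968 -0.1081  0.0238] [19 11  0]
280 [ 0.4752 -0.1084  0.0233] [21 14  9]
290 [ 0.4637 -0.1085  0.023 ] [21 13 10]
294 [ 0.4585 -0.1086  0.0222] [20 11  7]
298 [ 0.4488 -0.1087  0.0156] [66 37 18]
302 [ 0.4482 -0.1087  0.0213] [161  90  41]
```

View pics/w9.png

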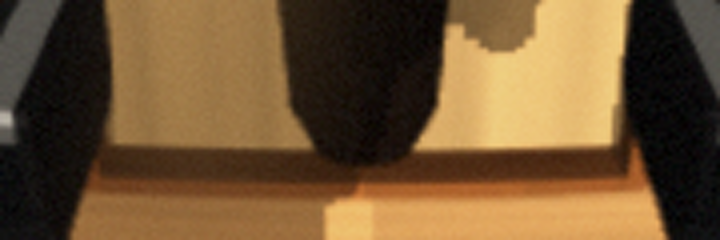

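The tip covers only the wall's shaded inner face. The heights (0.029 wide end, 0.023 narrow end) equal floor + 23 and floor + 17 mm, so it lies flat with about 10 mm to spare at each end. Now the small one on the mat.

Request:
jog_arm(targets=[[-0.3,-0.02,-0.32,0,0,0,0],[-0.3,-0.02,-0.64,0,0,0,0],[-0.3,-0.02,-0.95,0,0,0,0]])

```text
t: 17.8
ee_pos: [0.5453, 0.0356, 0.2901]
tcp_rot: [-3.141, -0.028, 0.004]
wrist_force: [-0.2, -0.6, -0.7]
opening: 0.0554
grip_force: 0.0
```

Request:
jog_arm(targets=[[-0.3,-0.02,-0.32,0,0,0,0],[-0.3,-0.02,-0.64,0,0,0,0],[-0.3,-0.02,-0.95,0,0,0,0]])

```text
t: 18.1
ee_pos: [0.5396, 0.1784, 0.29]
tcp_rot: [3.141, 0.029, -0.004]
wrist_force: [-0.0, -0.4, -0.1]
opening: 0.0555
grip_force: 0.0
```

Request:
jog_arm(targets=[[-0.3,-0.02,-0.32,0,0,0,0.02],[-0.3,-0.02,-0.64,0,0,0,0.028],[-0.3,-0.02,-0.95,0,0,0,0.028],[-0.3,-0.02,-0.95,0,0,0,0.028],[-0.3,-0.02,-0.95,0,0,0,0.028]])

```text
t: 18.6
ee_pos: [0.5339, 0.3203, 0.2896]
tcp_rot: [3.139, -0.104, -0.005]
wrist_force: [0.2, -1.3, -0.3]
opening: 0.0555
grip_force: 0.0
```

```bash
python3 - <<'E'
from h import *
im,d=get_image('wrist')
m=im.max(2)<60; m[260:]=0; m[:,:240]=0; m[:,400:]=0
n,l,s,c=cv2.connectedComponentsWithStats(m.astype('uint8')); print(s[1:][s[1:,4]>200])
o=get_obs();print(o['t'],o['ee_pos'].round(4),o['opening'],go(.5385,.32,.1752,-4))
E
```

```text
[[ 297  115   49   17  723]
 [ 299  136   45  108 3669]]
18.65 [0.5346 0.3187 0.2898] 0.05514823274474167 [ 0.027 -0.012  0.764  0.001  0.001  0.   ]
```

Small tailpiece at columns 297–346, centred between the fingers. Grip and lift.

Request:
jog_arm(targets=[[-0.3,0.025,-0.005,0.3,0,0,0],[-0.3,0.025,-0.005,0.55,0,0,0],[-0.3,0.025,-0.005,0.69,0,0,0],[-0.3,0.025,-0.005,0.755,0,0,0],[-0.3,0.025,-0.005,0.763,0,0,0]])

```text
t: 19.15
ee_pos: [0.5387, 0.3181, 0.1758]
tcp_rot: [3.138, -0.112, -0.003]
wrist_force: [-0.7, 0.2, -0.4]
opening: 0.0559
grip_force: 0.0
```

Request:
jog_arm(targets=[[0.0,0,0,0,0,0,0],[0.1,0,0,0,0,0,0],[1,0,0,0,0,0,0],[1,0,0,0,0,0,0],[1,0,0,0,0,0,0]], grip_force=25)

```text
t: 19.65
ee_pos: [0.5393, 0.3198, 0.1789]
tcp_rot: [-3.139, 0.109, -0.003]
wrist_force: [-1.1, -2.1, 6.0]
opening: 0.0301
grip_force: 24.4
```

Request:
jog_arm(targets=[[1,0,0,0,0,0,0],[1,0,0,-0.1,0,0,0],[1,0,0,-0.3,0,0,0],[1,0,0,-0.55,0,0,0],[1,0,0,-0.69,0,0,0]])

```text
t: 20.15
ee_pos: [0.5391, 0.3202, 0.2854]
tcp_rot: [-3.137, 0.108, -0.006]
wrist_force: [0.9, -0.5, -1.0]
opening: 0.0306
grip_force: 24.8
```

```bash
python3 - <<'E'
from h import *
o=get_obs();print(o['t'],o['ee_pos'].round(4),o['opening'],go(.495,.099,.28,-4))
E
```

```text
20.15 [0.5391 0.3202 0.2854] 0.030575440483603587 [-1.910e-01  1.492e+00  3.100e-02 -1.000e-03 -1.000e-03  0.000e+00]
```

Request:
jog_arm(targets=[[1,-0.03,0.2,0,0,0,0],[1,-0.06,0.48,0,0,0,0],[1,-0.095,0.746,0,0,0,0]])

```text
t: 20.45
ee_pos: [0.5163, 0.208, 0.2824]
tcp_rot: [-3.139, 0.107, -0.003]
wrist_force: [1.3, -0.5, -0.0]
opening: 0.0301
grip_force: 24.8
```

Request:
jog_arm(targets=[[1,-0.03,0.3,0,0,0,0],[1,-0.06,0.6,0,0,0,0],[1,-0.095,0.746,0,0,0,0],[1,-0.095,0.746,0,0,0,0],[1,-0.095,0.746,0,0,0,0]])

```text
t: 20.95
ee_pos: [0.4949, 0.0985, 0.2821]
tcp_rot: [-3.139, 0.11, -0.003]
wrist_force: [0.5, -0.1, -0.4]
opening: 0.0301
grip_force: 24.8
```

```bash
python3 - <<'E'
from h import *
im,d=get_image('wrist'); cv2.imwrite('pics/w10.png',im[:,:,::-1])
o=get_obs();print(o['t'],o['ee_pos'].round(4),o['opening'],go(.495,.099,.18,-4))
E
```

```text
21.0 [0.495  0.0994 0.2818] 0.03051317621123362 [-0.001  0.003  0.679 -0.    -0.001  0.   ]
```

View pics/w10.png

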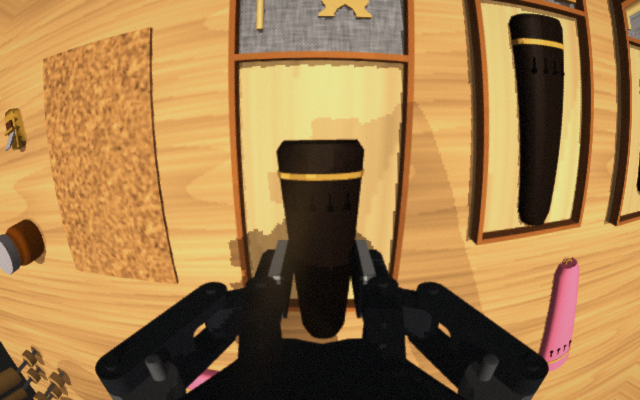

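The small tailpiece hangs centred over the smallest bridge's bay, whose walls are at 240 and 407; the large one lies inside its own bay. Lay it down and retreat.

Request:
jog_arm(targets=[[1,0,0,0.25,0,0,0],[1,0,0,0.5,0,0,0],[1,0,0,0.63,0,0,0],[1,0,0,0.665,0,0,0],[1,0,0,0.679,0,0,0]])

```text
t: 21.5
ee_pos: [0.4944, 0.1, 0.1794]
tcp_rot: [3.14, -0.105, -0.004]
wrist_force: [-12.9, -2.6, 28.1]
opening: 0.0304
grip_force: 31.2
```

Request:
jog_arm(targets=[[1,0,0,0,0,0,0],[0.2,0,0,0,0,0,0],[0.0,0,0,0,0,0,0],[-0.3,0,0,0,0,0,0],[-0.3,0,0,0,0,0,0]])

```text
t: 22.0
ee_pos: [0.4948, 0.0985, 0.179]
tcp_rot: [-3.14, 0.109, -0.0]
wrist_force: [0.4, -0.1, 0.9]
opening: 0.0557
grip_force: 0.0
```

Request:
jog_arm(targets=[[-0.3,0,0,-0.15,0,0,0],[-0.3,0,0,-0.45,0,0,0],[-0.3,0,0,-0.8,0,0,0],[-0.3,0,0,-0.8,0,0,0],[-0.3,0,0,-0.8,0,0,0]])

```text
t: 22.5
ee_pos: [0.4952, 0.0984, 0.3004]
tcp_rot: [-3.139, 0.109, -0.005]
wrist_force: [-0.1, -0.4, -1.1]
opening: 0.0552
grip_force: 0.0
```

```bash
python3 - <<'E'
from h import *
im,d=get_image('wrist'); cv2.imwrite('pics/w11.png',im[:,:,::-1])
for n in('gouge','jar','finger_plane'):
    get_image('top'); print(n,[(np.round(x['point'],3),round(x['conf'],2)) for x in nets.look_for('top',n)[:1]])
E
```

```text
gouge [(array([ 0.545, -0.481,  0.023]), 0.58)]
jar [(array([0.459, 0.477, 0.061]), 0.67)]
finger_plane [(array([0.602, 0.453, 0.015]), 0.58)]
```

View pics/w11.png

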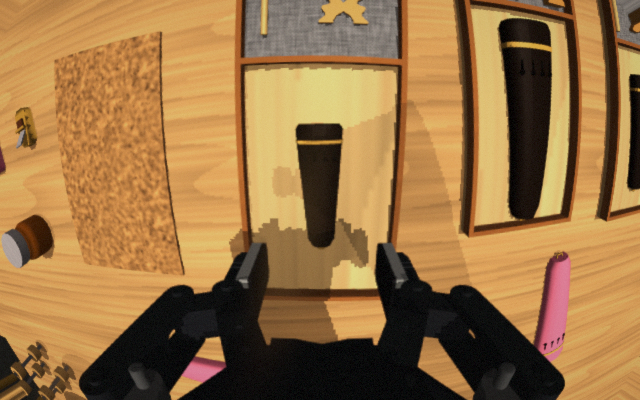

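All three tailpieces lie in the right bays (small at (320,185), large at (527,120), middle at (637,130)). The mat is empty and the gouge, jar and plane have not moved.

```bash
python3 -c "
from plant import ctrl
print(ctrl.job_done())"
```

```text
the job is handed in; nothing more can be done
None
```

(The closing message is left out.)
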